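# Syrup jug onto its drip coaster

### The arm

A 7-joint arm with a two-finger parallel gripper is mounted at the origin on a cart in front of the work surface, level with it; the furniture and walls round the work are solid. World frame = base frame: x ahead of the robot, y to its left, z up, the work surface at z = 0. Lengths are in m, angles in rad, forces in N, time in s.
With the tool pointing down it reaches from about 0.425 to 0.925 m from the base axis. Payload 6.8 kg.
Tool frame: the origin (TCP) lies on the front face of the gripper's body, between the roots of the fingers; the fingertips stand 73 mm ahead of it and the grasp point (between the pads) lies 54 mm ahead of it (bot.finger_overhang is the z of the fingertips in the tool frame, in m); z points along the fingers, y is the line along which they close (so a half turn about z gives the same grasp; the last joint's range is limited). The gripper opens to 85 mm and grips with 20 to 120 N. Pads are 22 mm wide; open, the fingers measure 114 mm over their backs; the gripper's body (76 mm by 85 mm) begins 54 mm behind the grasp point. The pads swing forward as they close: fully open they stand 13 mm farther back than shut.
Start: joints at [-0.108, 0.477, 0.022, 1.555, -0.011, 1.109, -0.083], TCP at [0.675, 0, 0.304] pointing down, gripper open.
Joint ranges: [-2.96, 2.96], [-0.34, 2.1], [-1.41, 1.46], [0.24, 2.44], [-1.37, 4.51], [0.17, 1.92], [-2.96, 2.96]. Speed limits (rad/s): [2.39, 2.39, 3.14, 3.14, 3.14, 3.14, 3.14].

### API

Orientations are given as a unit quaternion [w, x, y, z].
In Python, from station import bot gives the robot as it stands.
- The arm moves only by the tool servo_tool, never from a script. Its argument "motion" is one flat list of numbers, 7 for each row, row after row: the shift along the tool's x, y, z as a fraction of full scale, then the turn, a rotation vector about the tool's x, y, z as a fraction of full scale, then the closure, from 0 (fully open) to 1 (shut). In form: [tx, ty, tz, ax, ay, az, gripper, tx, ty, tz, ax, ay, az, gripper, ...]. A call has 1 to 5 rows; each row shifts and turns the commanded pose from where the row before left it, along the tool's axes as they then stand; what a row does not reach is not made up. Full scale, the value 1, is 0.02 m for a shift and 0.15 rad for a turn. A row lasts 1/8 s, in which the tool goes at most 62.5 mm and 10.7 degrees, less where a joint would pass 70% of its speed; a pose out of reach is approached as far as the arm can. A call with a number of a shift or a turn outside -1 to 1 is refused whole. A call with a gripper value outside its range is refused whole. The fingers move at their own pace and stop on an object; "grip_force" is the grip in N (left out, the last holds). Time passes only in rows, so rows that do not move let the fingers close. It gives the time, the measured TCP pose, the force, the opening and the grip force at its end, in the units of the state.
- bot.get_obs(): the state, without advancing time (a new reading comes with each control period).
- bot.read_camera(name): name is "scene" or "side" or "wrist"; returns the picture (384x512x3 uint8, red, green, blue); there is no depth.
- bot.get_calibration(name): a dict with "mtx" (3x3 intrinsics, pixels), "k1" (the pictures are not rectified: a ray, as slopes to the right and down, at radius r is drawn at 1 + k1 r^2 times it, then the intrinsics apply), "rvec" (rotation vector, rad) and "tvec" (3), from world to camera coordinates, as OpenCV has them. Camera axes: x right, y down, z forward; pixel columns grow to the right and rows downward; lengths in m; the calibration is good to about 2 mm. A picture is of the moment at which its call begins: read the wrist's pose just before it. get_calibration takes no time and is no camera call; for the wrist camera it gives the pose at the moment of the call.
- bot.hand_in(): hands the job in; it is judged then, once.
Trained networks look in the newest picture that a camera, given by its name, has taken for a name from the list of things; names that differ only in an ending like _2 or _b are one class to them, and where a whole thing is asked for, a point or a joint stands for the part that bears it (a point fixed in the world has none). Each returns a list of dicts, best first, with "p" (0 to 1); they miss things now and then, are a little off and sometimes report something else, mostly with a low value. They report only what shows in the picture. A call takes as long as a camera call. They do not tell look-alikes from the thing itself.
- bot.boxes_of(camera, name): "uv" ([column, row] in pixels, amid what is visible of it).
The state is a dict: "t": time; "q": joint angles; "joint_vel": joint speeds; "joint_torque": joint torques, N m; "eef_pos": TCP position; "tool_rot": TCP orientation; "contact_force": force on the tool from outside, world axes, zero at the start; "torque": the same for the moment, N m; "gripper_width": opening from 0.0 (shut) to 1.0 (fully open); "grasp_force": force on a finger pad.
Only numpy, scipy, OpenCV 4.12 (cv2) and the standard library are available. Lean on these libraries where they do the work, as an engineer would, in place of code of your own. Each camera call takes 0.05 s, during which the arm holds its last target. There are 200 camera calls.

### The job

Lift the lidded syrup jug - the hanging pot that has a spout - up and off the table rail, and stand it upright in the middle of the drip coaster, turned so that its spout points straight out along the coaster's drip tongue. Set it down rather than dropping it; leave the spoutless sugar pot hanging where it is, and do not push the balm pot or the salt shaker about.

Things in the scene. Friction and masses are not known exactly. Their poses are not given: they have to be found in the camera images.
- jug: Syrup jug: round white ceramic pot with a spout, 60 mm in diameter, 83 mm high with its fixed lid, about 0.25 kg. Origin: centre of the underside; x: from the axis towards the spout; z up. It starts hanging on the rail by the ear on its -x side, upright, underside 40 mm above the table, to the left or right of the sugar pot. Lifted straight up by 22 mm or more it is free of the rail.
- jug_knob (a point): Centre of the jug's wooden knob, on the jug's axis, 101.5 mm above its underside: an upright fin to grip from above, 12 mm thick (along the jug's y), 38 mm long (along its x), from 83 mm (top of the lid) to 120 mm above the underside.
- jug_ear (a point): On the jug's hook-shaped ear, 22 mm wide, at its -x side: underside of the strap that lies on the rail, 39 mm from the jug's axis, 66 mm above the jug's underside. A leg hangs from the strap's end behind the rail, to 20 mm below the strap; its outer face is 48.5 mm from the jug's axis.
- jug_spout (a point): Tip of the jug's spout, 65 mm from the jug's axis along its x, 73 mm above its underside.
- coaster: Drip coaster, fixed: white ceramic disc, 104 mm in diameter, 8 mm thick, flat on top, with a thin dark ring (66 mm in diameter) round the place for the jug. A flat tongue, 36 mm wide with a round end and a dark line along it, reaches 92 mm from the disc's centre. Origin: centre of the underside, on the table; x: from the centre out along the tongue; z up.
- coaster_mid (a point): Centre of the coaster's top face, 8 mm above the table.
- coaster_tongue (a point): Point on the tongue's top face, 65 mm from the coaster's centre along its x: the spout's tip belongs above it.
- stand: Low table rail, fixed: two dark wooden cheeks 120 mm high and 280 mm apart, between them a level steel rail 10 mm thick (along the stand's y, axis 101 mm above the table) and a wooden slat below it that the pots lean on. Origin: on the table below the middle of the rail. The pots hang on its -x side, axes 39 mm from the rail's and 130 mm apart.
- sugar_pot: The sugar pot, hanging on the same rail: same body, knob and ear as the jug but no spout. Same axes as the jug (-x towards its ear). It stays where it is.
- balm_pot: Bystander: small round pot, 58 mm in diameter, 50 mm high, loose. Origin: centre of the underside.
- salt_shaker: Bystander: glass salt shaker with a grey domed top, 44 mm in diameter, 90 mm high, loose, standing in front of the rail. Origin: centre of the underside.
Mind the look-alikes: they are no part of the job. Leave any green look-alike of the jug alone.

How it is judged:
On the way:
1. the jug is lifted until its ear is clear of the rail (z of jug in the frame of stand above 0.062 m), for 0.1 s.
At the end, for the whole second after the job is handed in: The jug stands upright (within 3 degrees) and at rest on the coaster, its axis within 12 mm of the coaster's centre, its spout pointing out along the tongue within 10 degrees and its spout tip within 30 mm of the marked point of the tongue; the sugar pot still hangs within 30 mm of where it was (horizontal distance between jug and coaster_mid below 0.012 m and z of jug in the frame of coaster between 0.005 and 0.012 m and angle between jug's own z axis and vertical below 0.06 rad and angle between the x axis of jug and the x axis of coaster, either way round below 0.175 rad and horizontal distance between jug_spout and coaster_tongue below 0.03 m and linear speed of jug below 0.01 m/s and angular speed of jug below 0.1 rad/s and distance of sugar_pot from where it was at the start of the episode below 0.03 m); the robot touches nothing.
It fails at once if the jug is dropped (it moves faster than 0.45 m/s while no finger touches it) (linear speed of jug above 0.45 m/s and contact force between jug and the fingers below 0.01 N).
It fails at once if the sugar pot is moved by more than 30 mm (distance of sugar_pot from where it was at the start of the episode above 0.03 m).
It fails at once if the balm pot or the salt shaker is moved by more than 30 mm (distance of any of balm_pot, salt_shaker from where it was at the start of the episode above 0.03 m).
It also fails if it takes over 40 s, if anything falls off the work surface, if the arm or the gripper's body presses on something with over 40 N, if the wrist force passes 120 N, or if a joint passes its speed limit or range.

## Working session

There is one attempt and no reset: what is moved stays moved. The work goes in short steps, Python scripts to look and compute and a tool call to move; the robot and the scene stay as the last step left them, time stands still between calls to the robot, and variables do not carry over. Pictures are saved under pics/ and viewed, at most 10 in all, crops included, and the job is handed in when it is done.

Besides the shell and the picture viewer there is one more tool, called after "Request:" as name(argument=value, ...), one argument or row to a line, values as JSON. servo_tool: Moves the arm, as the interface text tells. Shift numbers are shares of 0.02 m and turn numbers shares of 0.15 rad, none past 1 either way. Its arguments: {"type":"object","properties":{"motion":{"type":"array","items":{"type":"number","minimum":-1,"maximum":1}},"grip_force":{"type":"number"}},"required":["motion"]}

```bash
mkdir -p pics; ls
cat > h.py <<'E'
import numpy as np, cv2
from station import bot
def ray(cam,uv):
    c=bot.get_calibration(cam);K=np.array(c["mtx"],float);R=cv2.Rodrigues(np.array(c["rvec"],float))[0];t=np.array(c["tvec"],float).ravel()
    d=np.array([c["k1"],0,0,0],float)
    # 1+k1 r^2 model == OpenCV k1
    p=cv2.undistortPoints(np.array([[uv]],float),K,d)[0,0]
    return -R.T@t, R.T@np.array([p[0],p[1],1.])
def atz(cam,uv,z):
    o,v=ray(cam,uv); return o+v*(z-o[2])/v[2]
def proj(cam,P):
    c=bot.get_calibration(cam)
    return cv2.projectPoints(np.array(P,float).reshape(-1,3),np.array(c["rvec"],float),np.array(c["tvec"],float),np.array(c["mtx"],float),np.array([c["k1"],0,0,0],float))[0].reshape(-1,2)
def tri(obs):
    A=np.zeros((3,3));b=np.zeros(3)
    for cam,uv in obs:
        o,v=ray(cam,uv);v=v/np.linalg.norm(v);M=np.eye(3)-np.outer(v,v);A+=M;b+=M@o
    return np.linalg.solve(A,b)
def save(cam,name):
    im=bot.read_camera(cam);cv2.imwrite(f"pics/{name}.png",np.ascontiguousarray(im[:,:,::-1]));return im
E
python3 - <<'E'
from h import *
ims=[save(c,c+"0") for c in("scene","side","wrist")]
cv2.imwrite("pics/a.png",np.hstack([cv2.resize(i,(400,300)) for i in ims[:2]])[:,:,::-1])
for c in("scene","side","wrist"):
    for n in("jug","jug_knob","jug_ear","jug_spout","coaster_mid","coaster_tongue","sugar_pot","balm_pot","salt_shaker","stand"):
        print(c,n,[(np.round(d["uv"]).tolist(),round(d["p"],2)) for d in bot.boxes_of(c,n)][:4])
E
```

```text
pics
scene jug [([203.0, 212.0], 0.85), ([130.0, 245.0], 0.68)]
scene jug_knob [([203.0, 211.0], 0.82), ([132.0, 244.0], 0.57)]
scene jug_ear [([129.0, 242.0], 0.92), ([202.0, 215.0], 0.58)]
scene jug_spout [([131.0, 246.0], 0.81), ([239.0, 262.0], 0.33)]
scene coaster_mid [([332.0, 203.0], 0.78)]
scene coaster_tongue [([332.0, 205.0], 0.83)]
scene sugar_pot [([249.0, 204.0], 0.85), ([202.0, 211.0], 0.52)]
scene balm_pot [([308.0, 232.0], 0.89), ([331.0, 202.0], 0.55), ([219.0, 206.0], 0.46)]
scene salt_shaker [([240.0, 260.0], 0.58), ([331.0, 203.0], 0.4)]
scene stand [([218.0, 206.0], 0.84)]
side jug [([226.0, 235.0], 0.82), ([213.0, 300.0], 0.62)]
side jug_knob [([230.0, 234.0], 0.82), ([216.0, 302.0], 0.64)]
side jug_ear [([229.0, 234.0], 0.74), ([215.0, 302.0], 0.57)]
side jug_spout [([215.0, 301.0], 0.95), ([232.0, 236.0], 0.66)]
side coaster_mid [([266.0, 187.0], 0.83)]
side coaster_tongue [([265.0, 191.0], 0.82)]
side sugar_pot []
side balm_pot [([290.0, 211.0], 0.77), ([266.0, 190.0], 0.58)]
side salt_shaker [([288.0, 248.0], 0.66), ([205.0, 250.0], 0.37)]
side stand [([207.0, 246.0], 0.9), ([288.0, 211.0], 0.67)]
wrist jug [([153.0, 13.0], 0.55)]
wrist jug_knob [([154.0, 15.0], 0.61)]
wrist jug_ear [([153.0, 15.0], 0.73)]
wrist jug_spout [([153.0, 12.0], 0.61)]
wrist coaster_mid [([160.0, 315.0], 0.73)]
wrist coaster_tongue [([162.0, 312.0], 0.92)]
wrist sugar_pot [([119.0, 148.0], 0.59)]
wrist balm_pot [([42.0, 210.0], 0.91), ([154.0, 14.0], 0.28)]
wrist salt_shaker [([19.0, 22.0], 0.69)]
wrist stand [([170.0, 175.0], 0.74)]
```

View pics/scene0.png

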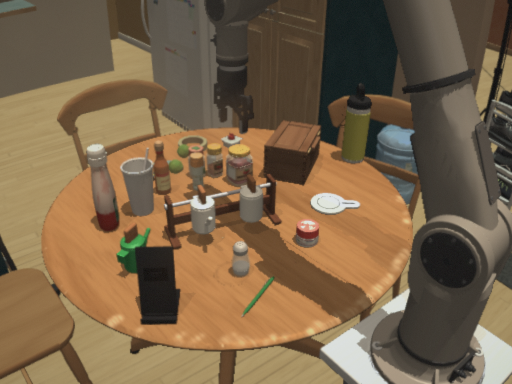

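View pics/side0.png

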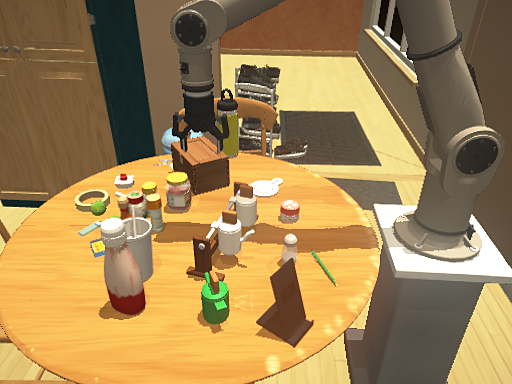

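The scene view shows the jug hanging at about (203,212) and the sugar pot at (250,203), with the coaster at (330,204), the balm pot at (308,232) and the shaker at (240,260). A green look-alike stands at (131,248). The side view has the jug at (229,235), its spout pointing right to about (252,232). I'll zoom in for exact points.

Run:
```python
from h import *
a=cv2.imread("pics/scene0.png")[170:290,160:370];b=cv2.imread("pics/side0.png")[160:290,180:340];w=cv2.imread("pics/wrist0.png")
f=lambda i,s:cv2.resize(i,None,fx=s,fy=s,interpolation=cv2.INTER_CUBIC)
A=f(a,2.5);B=f(b,2.5)[:300];W=cv2.resize(w,(384,288))
o=np.zeros((600,800,3),np.uint8);o[:300,:400]=cv2.resize(b,(400,325))[:300];o[300:588,:384]=W
o[0:300,:400]=B[:300,:400];o[300:600,400:800]=0
o[:300,400:800]=A[:300,:400]
cc=f(cv2.imread("pics/scene0.png")[180:255,285:370],4);o[300:600,400:740]=cc
cv2.imwrite("pics/b.png",o)
print(bot.get_obs()["tool_rot"])
for n,s,t in(("jugknob?",(203,196),(230,218)),("coaster",(331,203),(266,189)),("balm",(308,232),(290,211)),("salt",(240,260),(288,248))):
    print(n,tri([("scene",s),("side",t)]).round(3))
for n,uv in(("coaster",(160,315)),("balm",(42,210))): print(n,atz("wrist",uv,.01))
```

```text
[6.84964925e-06 7.07128768e-01 7.07084793e-01 4.40731243e-05]
jugknob? [0.583 0.153 0.133]
coaster [ 0.506 -0.223  0.001]
balm [ 0.425 -0.057  0.023]
salt [0.431 0.151 0.038]
coaster [ 0.55006232 -0.20711644  0.01      ]
balm [ 0.41514016 -0.05619256  0.01      ]
```

View pics/b.png

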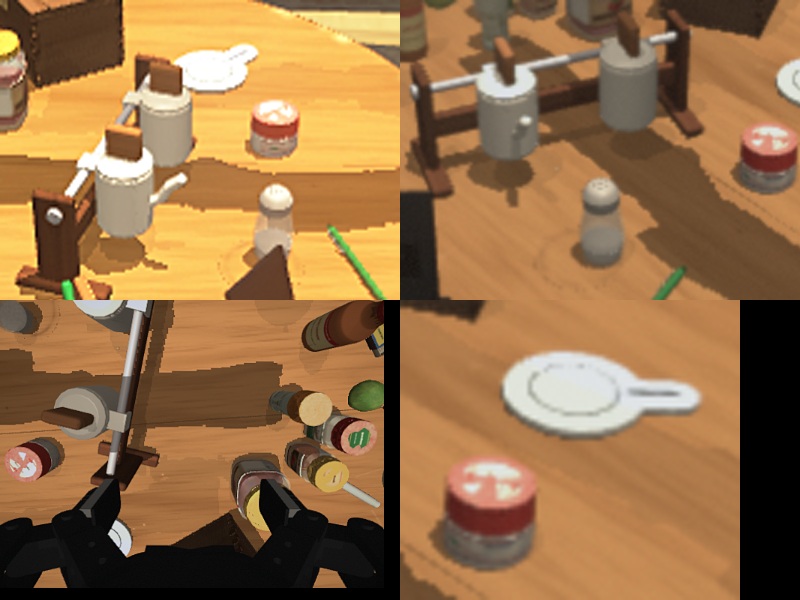

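Run:
```python
from h import *
P={"knob":(.1415,(202.4,194.8),(229.6,216.4)),"spout":(.113,(210.4,218.8),(253.2,230.8)),"sknob":(.1415,(251.2,183.2),(246,191.2)),
"railL":(.101,(166,206.8),(201.6,246)),"coast":(.008,(328.3,202),(264.8,188.4)),"tip":(.008,(359.5,204),(282.4,180))}
for n,(z,s,t) in P.items():
    print(n,atz("scene",s,z).round(3)[:2],atz("side",t,z).round(3)[:2],tri([("scene",s),("side",t)]).round(3))
print("railR",atz("scene",(268.8,185.2),.101)); print("sk wrist",atz("wrist",(91,157),.1415))
def near(cam,c):
    im=cv2.imread(f"pics/{cam}0.png").astype(int);g=(im.min(2)>130).astype(np.uint8)
    n,l,s,ce=cv2.connectedComponentsWithStats(g);
    k=l[c[1],c[0]];print(cam,s[k]);ys,xs=np.where(l==k)
    q=np.array([atz(cam,(x,y),.008)[:2] for x,y in zip(xs,ys)]);return q
from scipy.optimize import minimize
for cam,c in(("scene",(328,202)),("side",(264,188))):
    q=near(cam,c); tipc=q[:]; 
    # fit disc+tongue silhouette by raster IoU
    lo=q.min(0)-.03;hi=q.max(0)+.03;G=np.stack(np.meshgrid(np.arange(lo[0],hi[0],.002),np.arange(lo[1],hi[1],.002)),-1).reshape(-1,2)
    pix=np.round(proj(cam,np.c_[G,np.full(len(G),.008)])).astype(int)
    S=set(map(tuple,np.round(proj(cam,np.c_[q,np.full(len(q),.008)])).astype(int)))
    m=np.array([tuple(p) in S for p in pix])
    def cost(p):
        d=G-p[:2];e=np.array([np.cos(p[2]),np.sin(p[2])]);u=d@e;v=d@np.array([-e[1],e[0]])
        sd=np.minimum(np.hypot(u,v)-.052,np.hypot(u-np.clip(u,0,.074),v)-.018)
        f=1/(1+np.exp(np.clip(sd/.001,-50,50)));return ((f-m)**2).mean()
    best=min((minimize(cost,[*q.mean(0),a],method="Nelder-Mead",options=dict(initial_simplex=[[*q.mean(0),a],[q[:,0].mean()+.02,q[:,1].mean(),a],[q[:,0].mean(),q[:,1].mean()+.02,a],[*q.mean(0),a+.4]])) for a in np.arange(0,6.2,.7)),key=lambda r:r.fun)
    print(cam,best.x.round(3),best.fun)
```

```text
knob [0.576 0.158] [0.583 0.159] [0.583 0.154 0.137]
spout [0.516 0.176] [0.522 0.176] [0.522 0.171 0.108]
sknob [0.55  0.032] [0.552 0.035] [0.553 0.03  0.139]
railL [0.638 0.228] [0.642 0.23 ] [0.643 0.226 0.098]
coast [ 0.511 -0.218] [ 0.509 -0.209] [ 0.51  -0.215  0.007]
tip [ 0.45  -0.284] [ 0.449 -0.273] [ 0.45  -0.283  0.005]
railR [ 0.56781335 -0.04011795  0.101     ]
sk wrist [0.55454422 0.03079995 0.1415    ]
scene [311 193  49  20 671]
scene [ 0.511 -0.217  3.988] 0.01205297365161173
side [226 177  58  49 837]
side [ 0.512 -0.218  4.016] 0.09921480130847478
```

Request:
servo_tool(
  motion=[0.98,-0.6,0,0,0,0,0,0.98,-0.6,0,0,0,0,0,0.98,-0.6,0,0,0,0,0,0.98,-0.6,0,0,0,0,0,0.98,-0.6,0,0,0,0,0],
)

```text
t: 2.28
eef_pos: [0.6139, 0.0998, 0.3041]
tool_rot: [-0.0, 0.707, 0.707, 0.0]
contact_force: [0.6, -0.1, 0.3]
gripper_width: 0.997
grasp_force: 0.0
```

Request:
servo_tool(
  motion=[0.98,-0.6,0,0,0,0,0,0.98,-0.6,0,0,0,0,0,0.98,-0.6,0,0,0,0,0,0,0,0,0,0,1,0,0,0,0,0,0,1,0],
)

```text
t: 2.9
eef_pos: [0.5781, 0.1581, 0.3041]
tool_rot: [-0.0, 0.806, 0.592, 0.0]
contact_force: [0.3, -0.2, 0.7]
gripper_width: 0.999
grasp_force: 0.0
```

Request:
servo_tool(
  motion=[0,0,0,0,0,1,0,0,0,0,0,0,1,0,0,0,0,0,0,1,0,0,0,0,0,0,1,0,0,0,0,0,0,1,0],
)

```text
t: 3.52
eef_pos: [0.5783, 0.1578, 0.304]
tool_rot: [-0.0, 0.967, 0.255, 0.0]
contact_force: [0.3, 0.5, -0.0]
gripper_width: 0.996
grasp_force: 0.0
```

Request:
servo_tool(
  motion=[0,0,0,0,0,1,0,0,0,0,0,0,1,0,0,0,0,0,0,1,0,0,0,0,0,0,1,0,0,0,0,0,0,1,0],
)

```text
t: 4.15
eef_pos: [0.5783, 0.1578, 0.304]
tool_rot: [-0.0, 0.993, -0.116, -0.0]
contact_force: [-0.1, -0.1, -0.0]
gripper_width: 0.998
grasp_force: 0.0
```

Request:
servo_tool(
  motion=[0,0,0,0,0,0.16,0,0,0,0,0,0,0,0],
)

```text
t: 4.4
eef_pos: [0.5786, 0.1574, 0.3039]
tool_rot: [-0.0, 0.992, -0.125, -0.0]
contact_force: [-1.4, 0.2, 0.7]
gripper_width: 1.003
grasp_force: 0.0
```

```bash
cat > st.py <<'E'
from h import *
from scipy.spatial.transform import Rotation as Ro
def st():
    o=bot.get_obs();w,x,y,z=o["tool_rot"];R=Ro.from_quat([x,y,z,w]).as_matrix()
    print("t",round(o["t"],2),"p",np.round(o["eef_pos"],4),"yhead",np.degrees(np.arctan2(R[1,1],R[0,1])).round(2),"zt",R[:,2].round(3),"q",np.round(o["q"],2),"F",np.round(o["contact_force"],1),"w",round(o["gripper_width"],3),"gf",round(o["grasp_force"],1));return o,R
E
python3 - <<'E'
from st import *
st(); save("wrist","w1")
for n in("jug_knob","jug_spout","jug","coaster_mid"): print(n,[(np.round(d["uv"]).tolist(),round(d["p"],2)) for d in bot.boxes_of("wrist",n)][:4])
print(proj("wrist",[[.580,.157,.1415],[.519,.174,.113]]))
E
```

```text
t 4.4 p [0.5786 0.1574 0.3039] yhead -104.34 zt [ 0.  0. -1.] q [-0.61  0.36  0.31  1.76 -0.13  1.04 -2.07] F [-1.4  0.2  0.7] w 1.003 gf 0.0
jug_knob [([254.0, 175.0], 0.92), ([81.0, 196.0], 0.83)]
jug_spout [([79.0, 199.0], 0.89), ([252.0, 175.0], 0.78)]
jug [([78.0, 198.0], 0.8), ([251.0, 175.0], 0.72), ([454.0, 244.0], 0.24)]
coaster_mid []
[[253.7526357  195.33673529]
 [252.17641663 252.97612787]]
```

View pics/w1.png

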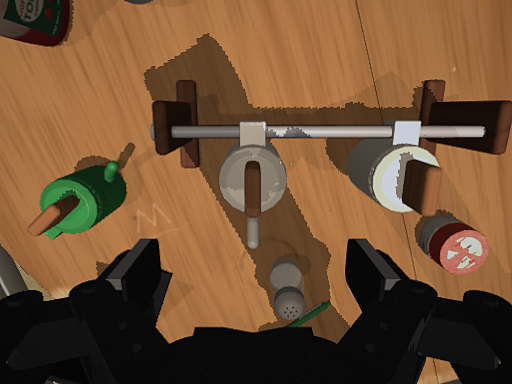

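The wrist view shows the jug's fin over x≈246–260, y≈160–217. The spout tip is near (252,246), the rail is level at row 132, and the green look-alike is well to the left. I'll compare the modelled pose with this picture.

Run:
```python
from st import *
a=atz("wrist",(172,132),.106);b=atz("wrist",(480,131.5),.106);d=a-b;print("rail",a,b,"heading",np.degrees(np.arctan2(d[1],d[0])))
im=cv2.imread("pics/w1.png").astype(int);br=((im[:,:,2]-im[:,:,0]>25)&(im.max(2)<190)).astype(np.uint8)
sub=br[145:235,235:272];
n,l,s,c=cv2.connectedComponentsWithStats(sub);k=1+s[1:,4].argmax();print("knob blob",s[k]+np.array([235,145,0,0,0]),c[k]+[235,145])
for h in(165.5,):
  r=np.radians(h);X=np.array([np.cos(r),np.sin(r),0]);o=np.array([.580,.157,.04])
  Y=np.array([-X[1],X[0],0])
  pts=[o+X*x+Y*y+np.array([0,0,z]) for x,y,z in((19,6,120),(19,-6,120),(-19,6,120),(-19,-6,120),(19,6,83),(19,-6,83),(65,0,73),(-39,0,70),(0,0,120))for x,y,z in[(x/1e3,y/1e3,z/1e3)]]
  print(proj("wrist",pts).round(1).tolist())
```

```text
rail [0.6415625  0.21277366 0.106     ] [ 0.57692445 -0.04167947  0.106     ] heading 75.74678861162043
knob blob [ 235  161   37   74 1643] [251.72185027 202.52099817]
[[261.9, 227.1], [245.6, 227.1], [262.4, 176.6], [245.4, 176.6], [260.7, 210.8], [246.6, 210.8], [253.5, 254.6], [253.7, 140.5], [253.8, 202.4]]
```

Request:
servo_tool(
  motion=[0.4,0,0.5,0,0,0,0.4,0,0,1,0,0,0,0.4,0,0,1,0,0,0,0.4,0,0,1,0,0,0,0.4,0,0,0.5,0,0,0,0.4],
)

```text
t: 5.28
eef_pos: [0.5865, 0.1544, 0.2222]
tool_rot: [0.001, 0.992, -0.126, -0.001]
contact_force: [1.2, 0.0, -0.6]
gripper_width: 0.599
grasp_force: 0.0
```

Run:
```python
from st import *
st()
im=save("wrist","w2");s=save("side","s2");c=save("scene","c2")
o=np.hstack([cv2.resize(im,(400,300)),cv2.resize(s[160:290,170:343],(400,300),interpolation=2)])
cv2.imwrite("pics/w2c.png",o[:,:,::-1])
```

```text
t 5.28 p [0.5865 0.1544 0.2222] yhead -104.51 zt [-0.002 -0.001 -1.   ] q [-0.58  0.46  0.29  1.82 -0.17  0.89 -2.04] F [ 1.2  0.  -0.6] w 0.599 gf 0.0
```

View pics/w2c.png

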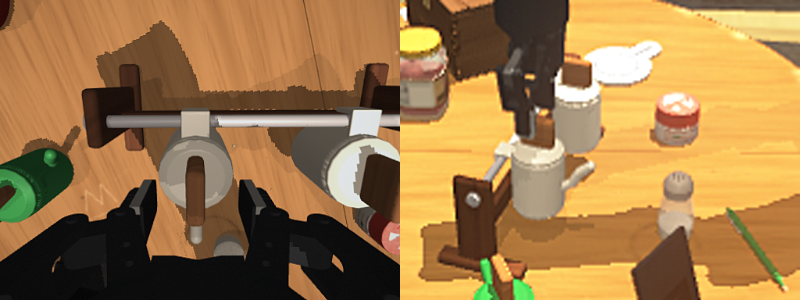

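The fin is centred between the fingers (wrist panel, column ~197 between 150 and 248). I'll descend the last 20 mm and grip.

Request:
servo_tool(
  motion=[0,0,0.6,0,0,0,0.4,0,0,0.45,0,0,0,0.4,0,0,0,0,0,0,1,0,0,0,0,0,0,1,0,0,0,0,0,0,1],
  grip_force=60,
)

```text
t: 6.05
eef_pos: [0.587, 0.155, 0.2033]
tool_rot: [-0.0, 0.992, -0.126, 0.0]
contact_force: [-0.2, 0.8, 0.0]
gripper_width: 0.131
grasp_force: 59.6
```

Request:
servo_tool(
  motion=[0,0,0,0,0,0,1,0,0,0,0,0,0,1,0,0,0,0,0,0,1],
)

```text
t: 6.42
eef_pos: [0.587, 0.155, 0.2032]
tool_rot: [-0.0, 0.992, -0.126, 0.0]
contact_force: [0.7, 0.7, 3.5]
gripper_width: 0.129
grasp_force: 59.9
```

Request:
servo_tool(
  motion=[0,0,-0.4,0,0,0,1,0,0,-0.6,0,0,0,1,0,0,-0.8,0,0,0,1,0,0,-1,0,0,0,1,0,0,-1,0,0,0,1],
)

```text
t: 7.05
eef_pos: [0.5863, 0.1549, 0.2805]
tool_rot: [-0.0, 0.992, -0.126, -0.0]
contact_force: [-0.1, -0.6, -4.2]
gripper_width: 0.128
grasp_force: 59.5
```

Request:
servo_tool(
  motion=[0,0,-1,0,0,0,1,0,0,-1,0,0,0,1,0,0,-0.8,0,0,0,1,0,0,-0.4,0,0,0,1,0,0,0,0,0,0,1],
)

```text
t: 7.68
eef_pos: [0.5868, 0.1548, 0.3434]
tool_rot: [-0.0, 0.992, -0.126, 0.0]
contact_force: [-0.6, 0.2, -3.8]
gripper_width: 0.13
grasp_force: 59.6
```

Run:
```python
from st import *
st()
im=save("wrist","w3");s=save("side","s3")
o=np.hstack([cv2.resize(im,(400,300)),cv2.resize(s[130:286,150:358],(400,300),interpolation=2)])
cv2.imwrite("pics/w3c.png",o[:,:,::-1])
```

```text
t 7.67 p [0.5868 0.1548 0.3434] yhead -104.5 zt [ 0.001  0.    -1.   ] q [-0.61  0.34  0.33  1.7  -0.12  1.12 -2.08] F [-0.6  0.2 -3.8] w 0.13 gf 59.6
```

View pics/w3c.png

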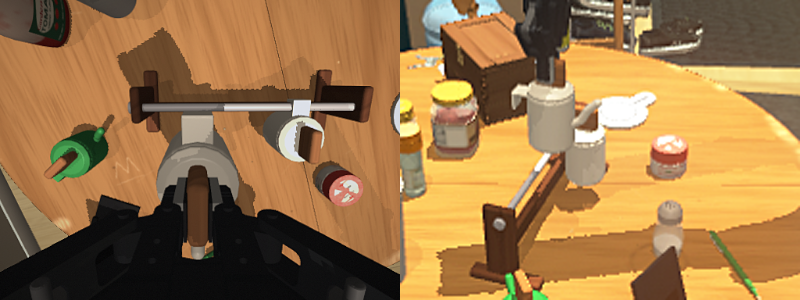

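The jug is off the rail (side panel: body at about (550,115), ear clear above the rail at (515,95)). The sugar pot is still hanging. I'll carry it over next.

Request:
servo_tool(
  motion=[0.05,0.5,0,0,0,0,1,0.05,0.8,0,0,0,0,1,0.05,1,0,0,0,0,1,0.05,1,0,0,0,0,1,0.05,1,0,0,0,0,1],
)

```text
t: 8.4
eef_pos: [0.5697, 0.0683, 0.343]
tool_rot: [0.0, 0.992, -0.127, 0.0]
contact_force: [0.7, 0.0, -2.6]
gripper_width: 0.129
grasp_force: 59.5
```

Request:
servo_tool(
  motion=[0.05,1,0,0,0,0,1,0.05,1,0,0,0,0,1,0.05,1,0,0,0,0,1,0.05,1,0,0,0,0,1,0.05,1,0,0,0,0,1],
)

```text
t: 9.02
eef_pos: [0.5496, -0.0291, 0.3429]
tool_rot: [-0.0, 0.992, -0.126, 0.0]
contact_force: [-0.1, 0.3, -4.4]
gripper_width: 0.132
grasp_force: 59.5
```

Request:
servo_tool(
  motion=[0.05,1,0,0,0,0,1,0.05,1,0,0,0,0,1,0.05,1,0,0,0,0,1,0.05,1,0,0,0,0,1,0.05,1,0,0,0,0,1],
)

```text
t: 9.65
eef_pos: [0.5293, -0.1271, 0.3429]
tool_rot: [-0.0, 0.992, -0.126, 0.0]
contact_force: [-0.1, 0.2, -2.9]
gripper_width: 0.132
grasp_force: 59.5
```

Request:
servo_tool(
  motion=[0.05,1,0,0,0,0,1,0.05,1,0,0,0,0,1,0.05,1,0,0,0,0,1,0.05,0.8,0,0,0,0,1,0.05,0.8,0,0,0,0,1],
)

```text
t: 10.28
eef_pos: [0.5112, -0.217, 0.3429]
tool_rot: [-0.0, 0.992, -0.126, 0.0]
contact_force: [0.2, 0.9, -3.1]
gripper_width: 0.128
grasp_force: 59.5
```

Request:
servo_tool(
  motion=[0,0,0,0,0,-0.8,1,0,0,0,0,0,-0.8,1,0,0,0,0,0,-0.8,1,0,0,0,0,0,-0.8,1,0,0,0,0,0,-0.8,1],
)

```text
t: 10.9
eef_pos: [0.5114, -0.2164, 0.3428]
tool_rot: [-0.0, 0.985, 0.175, -0.0]
contact_force: [-0.4, -0.3, -4.0]
gripper_width: 0.13
grasp_force: 59.4
```

Request:
servo_tool(
  motion=[0,0,0,0,0,-0.8,1,0,0,0,0,0,-0.8,1,0,0,0,0,0,-0.8,1,0,0,0,0,0,-0.8,1,0,0,0,0,0,-0.2,1],
)

```text
t: 11.52
eef_pos: [0.5114, -0.2164, 0.3428]
tool_rot: [-0.0, 0.91, 0.416, 0.0]
contact_force: [-0.4, -0.4, -3.8]
gripper_width: 0.126
grasp_force: 59.4
```

Run:
```python
from st import *
st()
for c in("scene","side"):
    save(c,c+"4")
f=lambda n,y,x:cv2.resize(cv2.imread(f"pics/{n}4.png")[y:y+120,x:x+80],(400,600),interpolation=2)
cv2.imwrite("pics/c4.png",np.hstack([f("scene",125,290),f("side",110,225)]))
```

```text
t 11.53 p [ 0.5114 -0.2164  0.3428] yhead -40.88 zt [-0.  0. -1.] q [ 0.02  0.25  0.32  1.82 -0.09  1.09 -0.34] F [-0.4 -0.4 -3.8] w 0.126 gf 59.4
```

View pics/c4.png

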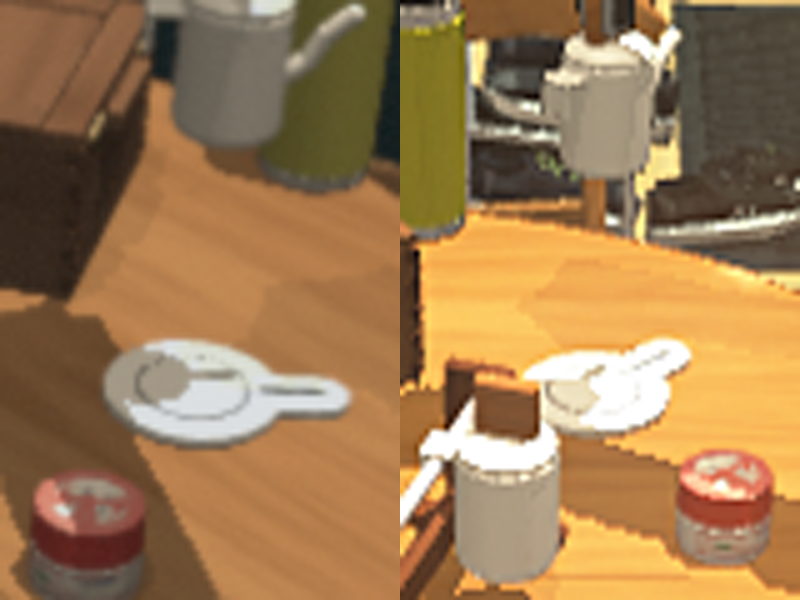

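Run:
```python
from st import *
o,R=st();p=o["eef_pos"];h=np.radians(-40.9-90);X=np.array([np.cos(h),np.sin(h),0]);zb=.18
b=np.array([p[0],p[1],zb]);a=np.linspace(0,6.28,200)
circ=lambda c,r:np.c_[c[0]+r*np.cos(a),c[1]+r*np.sin(a),np.full(200,c[2])]
for cam,mid,obs in(("scene",335.9,"L324.8 R347 bot154.4 tip 361,127.4"),("side",266.3,"L258.6 R274 bot145.6 tip 279.4,117.6")):
    q=proj(cam,circ(b,.03));print(cam,q.min(0),q.max(0),"tip",proj(cam,b+X*.065+[0,0,.073]),"obs",obs)
    e=proj(cam,[b,b+[.001,0,0],b+[0,.001,0],b+[0,0,.001]]);print("jac/mm",(e[1:]-e[0]).round(3).tolist())
    for c in([.5115,-.2175,.008],):
        q=proj(cam,circ(c,.052));print(" disc",q.min(0),q.max(0));q=proj(cam,circ(c,.033));print(" ring",q.min(0),q.max(0))
        T=np.array([np.cos(4.),np.sin(4.),0]);print(" tonguetip",proj(cam,np.array(c)+T*.092))
```

```text
t 11.62 p [ 0.5114 -0.2164  0.3429] yhead -40.99 zt [-0.  0. -1.] q [ 0.02  0.25  0.32  1.82 -0.09  1.09 -0.34] F [-0.8 -0.1 -3.8] w 0.128 gf 59.4
scene [322.65323185 143.89403692] [344.91734045 154.05257098] tip [[361.03991919 125.18735346]] obs L324.8 R347 bot154.4 tip 361,127.4
jac/mm [[-0.264, -0.138], [-0.261, 0.098], [0.035, -0.331]]
 disc [310.24345062 192.39587761] [346.23887694 212.29581094]
 ring [316.81588135 195.84575823] [339.65651049 208.46747339]
 tonguetip [[359.8855086  203.38934826]]
side [255.94200767 137.74627139] [274.51895776 145.39887569] tip [[279.54255809 114.89354024]] obs L258.6 R274 bot145.6 tip 279.4,117.6
jac/mm [[-0.309, -0.011], [-0.014, 0.127], [0.007, -0.285]]
 disc [249.12114371 179.78357513] [279.21952208 195.08740949]
 ring [254.61983453 182.43660708] [273.71442257 192.14262127]
 tonguetip [[281.7754054  178.06285389]]
```

The jug hangs above the coaster with its spout over the tongue side, and the modelled ring and tongue match the picture. I'll descend to 20 mm above it and check again.

Request:
servo_tool(
  motion=[0,0,0.6,0,0,0,1,0,0,1,0,0,0,1,0,0,1,0,0,0,1,0,0,1,0,0,0,1,0,0,1,0,0,0,1],
)

```text
t: 12.25
eef_pos: [0.5112, -0.216, 0.2494]
tool_rot: [-0.0, 0.91, 0.415, -0.0]
contact_force: [0.7, -0.7, -3.5]
gripper_width: 0.128
grasp_force: 59.6
```

Request:
servo_tool(
  motion=[0,0,1,0,0,0,1,0,0,1,0,0,0,1,0,0,0.6,0,0,0,1,0,0,0.3,0,0,0,1,0,0,0,0,0,0,1],
)

```text
t: 12.88
eef_pos: [0.5115, -0.2162, 0.1928]
tool_rot: [-0.0, 0.91, 0.415, -0.0]
contact_force: [0.4, 0.3, -2.6]
gripper_width: 0.126
grasp_force: 59.4
```

Run:
```python
from st import *
o,R=st();p=o["eef_pos"];h=np.radians(-40.95-90);X=np.array([np.cos(h),np.sin(h),0])
a=np.linspace(0,6.28,200)
circ=lambda c,r:np.c_[c[0]+r*np.cos(a),c[1]+r*np.sin(a),np.full(200,c[2])]
out=[]
for cam,y0,x0 in(("scene",140,290),("side",125,225)):
    save(cam,cam+"5");im=cv2.imread(f"pics/{cam}5.png");s=5
    v=cv2.resize(im[y0:y0+80,x0:x0+80],(400,400),interpolation=2)
    def d(P,col,closed=True): cv2.polylines(v,[np.round(((proj(cam,P)-[x0,y0])+.5)*s).astype(int)],closed,col,1)
    b=np.array([p[0],p[1],p[2]-.163]);d(circ(b,.03),(0,0,255));d(circ(b+[0,0,.083],.03),(0,0,255));d([b+X*.03+[0,0,.05],b+X*.065+[0,0,.073]],(0,0,255),False)
    c=np.array([.5115,-.2175,.008]);d(circ(c,.052),(255,0,0));T=np.array([np.cos(4.),np.sin(4.),0]);d([c+T*.052,c+T*.092],(255,0,0),False)
    out.append(v)
cv2.imwrite("pics/c5.png",np.hstack(out))
```

```text
t 12.88 p [ 0.5115 -0.2162  0.1928] yhead -40.92 zt [-0. -0. -1.] q [ 0.06  0.43  0.28  1.96 -0.17  0.78 -0.27] F [ 0.4  0.3 -2.6] w 0.126 gf 59.4
```

View pics/c5.png

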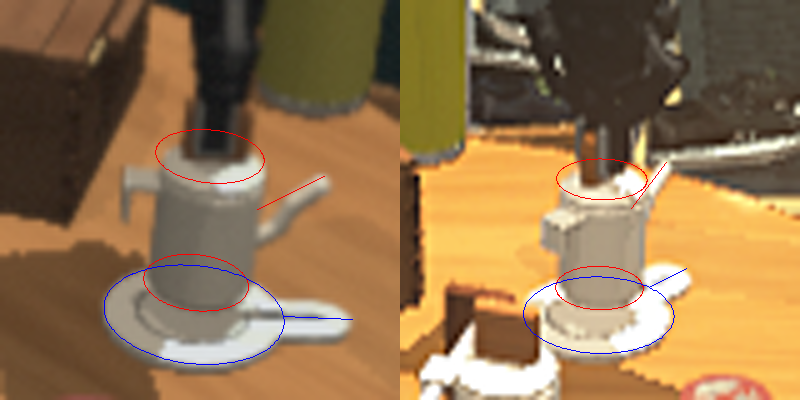

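The overlay shows the jug within about 3 mm of where the model puts it over the coaster, with its spout along the tongue. I'll lower it gently and watch the force.

Request:
servo_tool(
  motion=[0.05,0,0.5,0,0,0,1,0,0,0.3,0,0,0,1,0,0,0.1,0,0,0,1,0,0,0.05,0,0,0,1,0,0,0,0,0,0,1],
)

```text
t: 13.6
eef_pos: [0.5121, -0.2155, 0.1739]
tool_rot: [0.0, 0.91, 0.415, 0.0]
contact_force: [0.8, 0.2, -3.8]
gripper_width: 0.129
grasp_force: 59.5
```

Request:
servo_tool(
  motion=[0,0,0.05,0,0,0,1,0,0,0.05,0,0,0,1,0,0,0,0,0,0,1],
)

```text
t: 13.98
eef_pos: [0.5122, -0.2154, 0.1721]
tool_rot: [0.0, 0.91, 0.415, 0.0]
contact_force: [0.3, 0.4, -2.0]
gripper_width: 0.129
grasp_force: 59.7
```

Request:
servo_tool(
  motion=[0,0,0.05,0,0,0,1,0,0,0,0,0,0,1,0,0,0,0,0,0,1],
)

```text
t: 14.35
eef_pos: [0.5125, -0.2154, 0.172]
tool_rot: [0.0, 0.91, 0.415, 0.001]
contact_force: [-1.6, 1.7, 6.9]
gripper_width: 0.128
grasp_force: 61.1
```

Request:
servo_tool(
  motion=[0,0,0.05,0,0,0,1,0,0,0,0,0,0,1,0,0,0,0,0,0,1],
)

```text
t: 14.72
eef_pos: [0.5127, -0.2154, 0.1719]
tool_rot: [0.0, 0.91, 0.415, 0.001]
contact_force: [-4.1, 2.7, 15.9]
gripper_width: 0.127
grasp_force: 62.5
```

It has made contact, so I'll ease back slightly and open gradually.

Request:
servo_tool(
  motion=[0,0,-0.05,0,0,0,1,0,0,0,0,0,0,1,0,0,0,0,0,0,0.8,0,0,0,0,0,0,0.7,0,0,0,0,0,0,0.6],
  grip_force=20,
)

```text
t: 15.35
eef_pos: [0.5121, -0.2155, 0.1708]
tool_rot: [0.0, 0.91, 0.415, 0.0]
contact_force: [0.1, 0.3, -0.3]
gripper_width: 0.399
grasp_force: 0.0
```

Run:
```python
from st import *
o,R=st();c=np.array([.5115,-.2175,.008]);h=4.0;X=np.array([np.cos(h),np.sin(h),0])
a=np.linspace(0,6.28,200)
circ=lambda c,r:np.c_[c[0]+r*np.cos(a),c[1]+r*np.sin(a),np.full(200,c[2])]
out=[]
for cam,y0,x0 in(("scene",140,290),("side",125,225)):
    save(cam,cam+"6");im=cv2.imread(f"pics/{cam}6.png");s=5
    v=cv2.resize(im[y0:y0+80,x0:x0+80],(400,400),interpolation=2)
    def d(P,col,closed=True): cv2.polylines(v,[np.round(((proj(cam,P)-[x0,y0])+.5)*s).astype(int)],closed,col,1)
    d(circ(c,.03),(0,0,255));d(circ(c+[0,0,.075],.03),(0,0,255));d([c+X*.03+[0,0,.05],c+X*.065+[0,0,.073]],(0,0,255),False)
    d(circ(c,.052),(255,0,0));d([c+X*.052,c+X*.092],(255,0,0),False)
    out.append(v)
cv2.imwrite("pics/c6.png",np.hstack(out))
```

```text
t 15.35 p [ 0.5121 -0.2155  0.1708] yhead -40.92 zt [ 0. -0. -1.] q [ 0.07  0.46  0.27  1.97 -0.18  0.73 -0.26] F [ 0.1  0.3 -0.3] w 0.399 gf 0.0
```

View pics/c6.png

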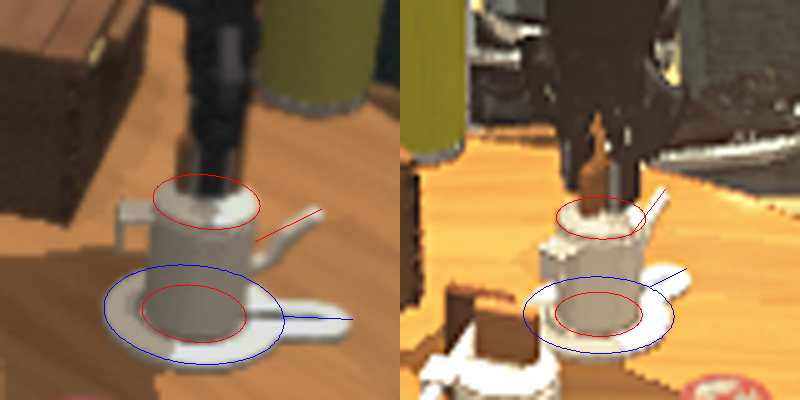

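The jug stands centred on the coaster, with its outline within about 2 mm of the target and its spout along the tongue. I'll retreat straight up.

Request:
servo_tool(
  motion=[0,0,-0.4,0,0,0,0.4,0,0,-0.8,0,0,0,0.4,0,0,-1,0,0,0,0.4,0,0,-1,0,0,0,0.4,0,0,-1,0,0,0,0.4],
)

```text
t: 16.08
eef_pos: [0.5123, -0.2156, 0.2569]
tool_rot: [0.0, 0.91, 0.415, 0.001]
contact_force: [-0.7, 0.8, -0.2]
gripper_width: 0.594
grasp_force: 0.0
```

Request:
servo_tool(
  motion=[0,0,-1,0,0,0,0.4,0,0,-1,0,0,0,0.4,0,0,-0.5,0,0,0,0.4,0,0,0,0,0,0,0.4,0,0,0,0,0,0,0.4],
)

```text
t: 16.7
eef_pos: [0.5117, -0.2152, 0.3043]
tool_rot: [-0.0, 0.91, 0.415, -0.0]
contact_force: [0.1, 0.7, 0.1]
gripper_width: 0.602
grasp_force: 0.0
```

Run:
```python
from st import *
st();im=save("wrist","w7");c=save("scene","c7")
cv2.imwrite("pics/c7c.png",np.hstack([cv2.resize(im,(400,300)),cv2.resize(c[120:270,170:370],(400,300),interpolation=2)])[:,:,::-1])
m=np.array([.5115,-.2175,.008]);X=np.array([np.cos(4.),np.sin(4.),0])
print((proj("wrist",[m+[0,0,.12],m+X*.065+[0,0,.073],m+X*.092])*[400/512,300/384]).round(1))
```

```text
t 16.7 p [ 0.5117 -0.2152  0.3043] yhead -40.9 zt [-0.001  0.    -1.   ] q [ 0.02  0.29  0.32  1.86 -0.1   1.01 -0.33] F [0.1 0.7 0.1] w 0.602 gf 0.0
[[198.5 152. ]
 [198.4 189.8]
 [198.2 186. ]]
```

View pics/c7c.png

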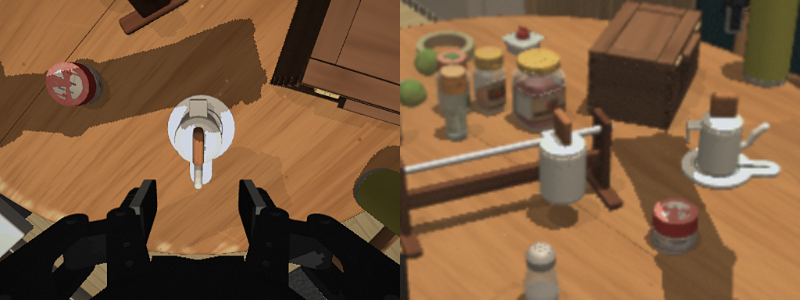

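The jug stands upright on the coaster with its spout over the tongue (wrist panel: fin at (198,147), spout tip at (197,187)). The sugar pot, balm pot and shaker look undisturbed.

```bash
python3 -c "
from station import bot
print(bot.hand_in())"
```

```text
the job is handed in; nothing more can be done
None
```

I handed the job in: by the last pictures the jug stands upright on the drip coaster, about 2 mm off centre with its spout along the tongue, and the sugar pot, balm pot and salt shaker look undisturbed, but no verdict came back.

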